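Slide the cell tray home under the seeder head

ROBOT

A 6-joint arm with a two-finger parallel gripper is mounted at the origin on the work surface; the furniture and walls round the work are solid. World frame = base frame: x ahead of the robot, y to its left, z up, the work surface at z = 0. Lengths are in m, angles in rad, forces in N, time in s.
With the tool pointing down it reaches from about 0.3 to 0.775 m from the base axis. Payload 14.6 kg.
Tool frame: the origin (TCP) lies on the centre line of the jaws, within the pads' length; the fingertips stand 19 mm ahead of it and the grasp point (between the pads) is the TCP; y points along the fingers, x is the direction in which the jaws open and shut, and the axes are right-handed (so a half turn about y gives the same grasp; the last joint's range is limited). The gripper opens to 94 mm and grips with 3 to 60 N. Pads are 16 mm wide; open, the fingers measure 119 mm over their backs; the gripper's body (75 mm by 177 mm) begins 78 mm behind the grasp point.
Start: joints at [-1.322, 0.3, 1.521, -0, 1.321, -0.067], TCP at [0.171, -0.523, 0.224] pointing down, gripper open.
Joint ranges: [-3.03, 3.03], [-0.79, 2.21], [0.23, 2.52], [-1.04, 4.18], [0, 3.07], [-2.55, 2.55]. Speed limits (rad/s): [2.22, 2.22, 2.57, 3.14, 3.14, 3.14].

INTERFACE

Orientations are given as [roll, pitch, yaw] about the fixed x, y, z axes, in that order (R = Rz(yaw) Ry(pitch) Rx(roll)).
In Python, from station import get_obs, cams, workorder gives the robot as it stands.
- The arm moves only by the shell command python3 -m handwheel 'ROWS' [FORCE]. ROWS is JSON, a list of rows, each an object of numbers: "fingers": the opening, from -1 (shut) to 1 (fully open); "x", "y", "z": the shift along the tool's x, y, z in m; "spin": the turn about the tool's y in degrees. In form: [{"fingers": .., "x": .., "y": .., "z": .., "spin": ..}, ...]. A call has exactly 10 rows; each row is the pose to reach, as a shift and turn from the pose commanded when the call began, along the tool's axes at that moment; what a row does not reach only later rows make up. A row lasts 1/10 s, in which the tool goes at most 50 mm and 8.59 degrees, less where a joint would pass 70% of its speed; a pose out of reach is approached as far as the arm can. A call with a gripper value outside its range is refused whole. The fingers move at their own pace and stop on an object; FORCE is the grip in N (left out, the last holds). Time passes only in rows, so rows that repeat a pose let the fingers close, or fill a call up. It gives the time, the measured TCP pose, the force and the opening at its end, in the units of the state.
- get_obs(): the state, without advancing time (a new reading comes with each control period).
- cams.camera(name): name is "scene" or "side" or "wrist"; returns (picture, depth): 384x512x3 uint8, red, green, blue; 384x512 float32, m along the optical axis (not along the pixel's ray), 0 where there is no reading.
- cams.get_calibration(name): a dict with "fx", "fy", "cx", "cy" (pixels), "view" (4x4, takes a point from world to camera coordinates). Camera axes: x right, y down, z forward; pixel columns grow to the right and rows downward; lengths in m; the calibration is good to about 2 mm. A picture is of the moment at which its call begins: read the wrist's pose just before it. get_calibration takes no time and is no camera call; for the wrist camera it gives the pose at the moment of the call.
- workorder.hand_in(): hands the job in, once; it reports no verdict.
The state is a dict: "time_s": time; "qpos": joint angles; "joint_vel": joint speeds; "tau": joint torques, N m; "ee_pos": TCP position; "eef_rot": TCP orientation; "force": force on the tool from outside, world axes, zero at the start; "moment": the same for the moment, N m; "grip_width": finger opening in m.
Only numpy, scipy, OpenCV 4.12 (cv2) and the standard library are available. Lean on these libraries where they do the work, as an engineer would, in place of code of your own. Each camera call takes 0.05 s, during which the arm holds its last target. There are 200 camera calls.

TASK

Take the black cell tray by its orange grip, slide it along the bench into the flared mouth of the blue seeder, and push it on through the low tunnel until it is fully home against the sprung stop hidden inside. Go gently: do not jam it against the guide rails or ram the stop, and stop pushing as soon as you feel the firm resistance after the light sliding drag. Leave the tray there, let go, and do not disturb the tin or the dropper bottle standing near.

Things in the scene. Friction and masses are not known exactly. Their poses are not given: they have to be found in the camera images.
- tray: Loose low black cell tray, 0.35 to 0.55 kg, flat on the bench; sliding it takes about 2 to 5 N. Origin on its underside below the orange grip; x points from the grip to the nose, z up. Cell part: x 95 to 225 mm, 104 mm wide (y), 30 mm high, 4 x 3 open cells. Behind it a tongue, x -25 to 97 mm, 70 mm wide, 8 mm thick, with two ribs up to 15 mm high at y = +-22 mm from x = 24 mm on
- nose (a point): Centre of the tray's flat nose (front) face, 15 mm above the underside: 225 mm ahead of the grip along the tray's x
- grip (a point): Point on the axis of the tray's grip, 45 mm above the underside. The grip is an upright orange block on the tongue, 26 mm long (tray x), 40 mm wide (tray y), from 8 to 59 mm above the bench; it can be pinched from above across either width
- seeder: Bench-top seeder fixed to the bench, blue hood and head. Origin on the bench at the centre of the tunnel mouth (front edge of the hood); x points into the tunnel, z up. The bench is the tunnel's floor. Aluminium rails 35 mm high, 109 mm apart, x -40 to 200 mm. Hood over x 0 to 200 mm: underside 35, top 43 mm above the bench. Head on it at x 85 to 155 mm, up to 170 mm high
- mouth (a point): Centre of the tunnel mouth, 17.5 mm above the bench. In front of it flared guides (seeder x -77 to -40 mm) widen the channel to about 150 mm. Inside is a hidden sprung stop: its face stands somewhere between seeder x = 85 and 140 mm, different every time and not measured; a red plunger stands out 6 mm from it towards the mouth
- plunger (a joint): Light switch plunger in the stop's face, m: 0 = out, 0.006 = flush with the face (under 1 N, springs back; the tray's own friction holds it in). Above 0.003 the tray is home
- buffer (a joint): How far the stop itself is pushed back, m: 0 = at rest. It does not yield below 8 N, then gives 1 mm per 1.5 N and springs back. Beyond 0.006 (about 17 N) the stop is rammed
- tin: Small red and white tin, 75 mm across, 58 mm high, loose bystander; origin under its centre
- dropper: Small amber dropper bottle, 33 mm across, 102 mm high, loose bystander; origin under its centre

How it is judged:
On the way, in this order (a step that is already met when the one before it is completed fails the run):
1. the tray's nose is in the tunnel, under the hood, in line with it (x of nose in the frame of seeder above 0.01 m and y of nose in the frame of seeder between -0.006 and 0.006 m and angle between the x axis of tray and the x axis of seeder, either way round below 0.08 rad), for 0.1 s.
2. the tray is pushed home: the stop's plunger is pressed in (value of joint plunger above 0.003 m), for 0.3 s.
At the end, for the whole second after the job is handed in: The tray lies flat and at rest in the tunnel, in line with it, with the stop's plunger still pressed in by more than 3 mm of its 6 (value of joint plunger above 0.003 m and x of nose in the frame of seeder above 0.075 m and angle between the x axis of tray and the x axis of seeder, either way round below 0.08 rad and angle between tray's own z axis and vertical below 0.05 rad and linear speed of tray below 0.01 m/s); the robot touches nothing.
It fails at once if the stop is rammed (pushed back more than 6 mm) (value of joint buffer above 0.006 m).
It fails at once if the tray is jammed against the seeder's rails, guides or hood with more than 25 N (contact force between tray and seeder above 25 N).
It fails at once if a bystander is moved more than 20 mm (distance of any of tin, dropper from where it was at the start of the episode above 0.02 m).
It also fails if it takes over 64 s, if anything falls off the work surface, if the arm or the gripper's body presses on something with over 40 N, if the wrist force passes 120 N, or if a joint passes its speed limit or range.

## Working session

There is one attempt and no reset: what is moved stays moved. The work goes in short steps, Python scripts to look and compute and a shell command to move; the robot and the scene stay as the last step left them, time stands still between calls to the robot, and variables do not carry over. Pictures are saved under pics/ and viewed, about 8 in all and at most 12, crops included, and the job is handed in when it is done.

```bash
mkdir -p pics
cat > h.py <<'E'
import numpy as np, cv2
from station import get_obs, cams, workorder
def snap(n,f):
    c=cams.get_calibration(n); p,d=cams.camera(n)
    cv2.imwrite('pics/'+f+'.png',p[:,:,::-1]); np.savez('pics/'+f,p=p,d=d,**{k:np.array(c[k]) for k in('fx','fy','cx','cy','view')})
def load(f): return np.load('pics/'+f+'.npz')
def cloud(D):
    d=D['d']; v,u=np.mgrid[:d.shape[0],:d.shape[1]]
    P=np.stack([(u-D['cx'])/D['fx']*d,(v-D['cy'])/D['fy']*d,d,np.ones_like(d)],-1)
    W=P@np.linalg.inv(D['view']).T; W=W[...,:3]; W[d==0]=np.nan; return W
E
python3 - <<'E'
from h import *
o=get_obs(); print({k:np.round(v,3) for k,v in o.items()})
snap('scene','a1'); snap('side','b1')
a=cv2.imread('pics/a1.png');cv2.imwrite('pics/a1b.png',cv2.resize(a,(800,600)))
b=cv2.imread('pics/b1.png');cv2.imwrite('pics/b1b.png',cv2.resize(b,(800,600)))
E
```

```text
{'time_s': np.float64(0.0), 'qpos': array([-1.322,  0.3  ,  1.522,  0.   ,  1.321, -0.067]), 'joint_vel': array([ 0.001, -0.001,  0.001,  0.   , -0.   , -0.001]), 'tau': array([ 0.0000e+00, -5.3181e+01, -3.5274e+01,  7.1000e-02,  2.4000e-02,
       -0.0000e+00]), 'ee_pos': array([ 0.171, -0.523,  0.224]), 'eef_rot': array([-1.571e+00,  1.000e-03, -1.255e+00]), 'force': array([-0.098,  0.231, -0.37 ]), 'moment': array([-0.003, -0.051,  0.007]), 'grip_width': np.float64(0.094)}
```

View pics/a1b.png

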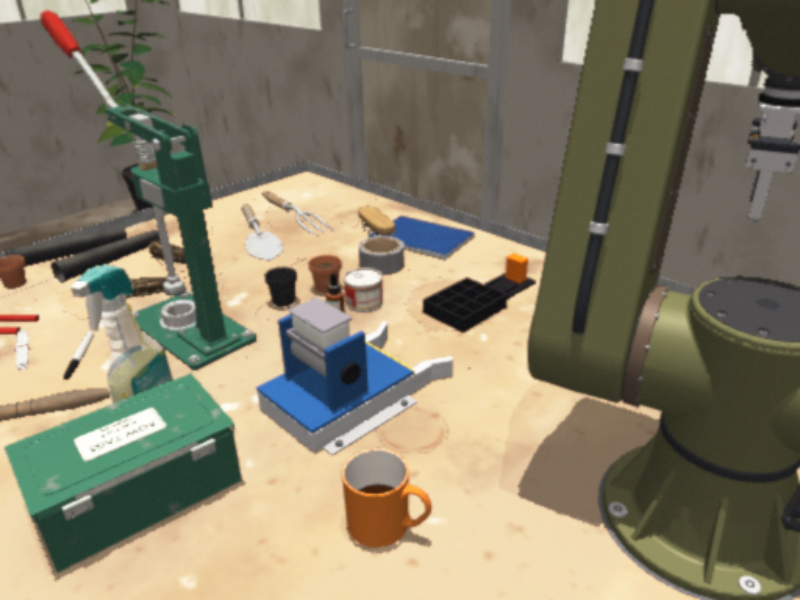

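View pics/b1b.png

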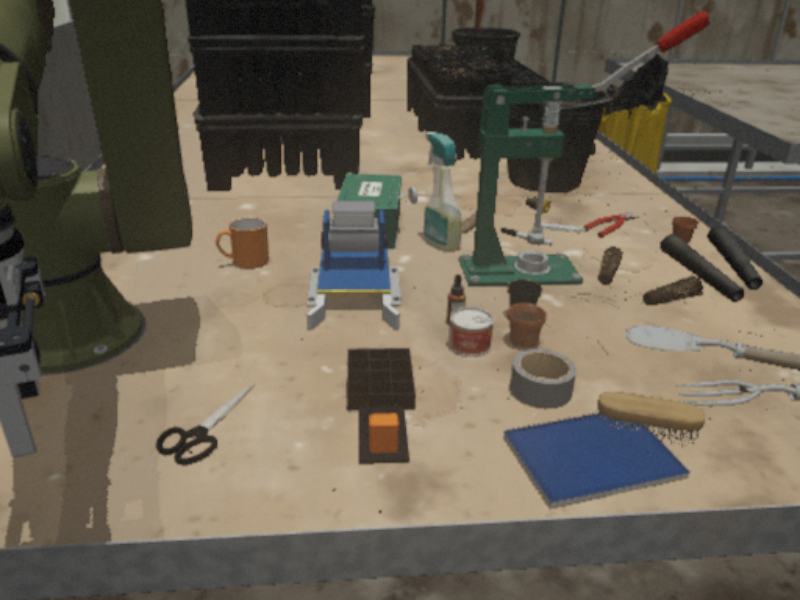

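The side picture shows the tray at (385,400), its grip at (383,433) and the seeder mouth at about (355,295). The tin is at (470,330) and the dropper at (457,300), both on the +x side. I'll measure these from the depth clouds.

Run:
```python
from h import *
for f in('a1','b1'):
    D=load(f);W=cloud(D);h=cv2.cvtColor(D['p'],cv2.COLOR_RGB2HSV);H,S,V=[h[...,i].astype(int) for i in range(3)]
    z=W[...,2]; R=(W[...,0]>.2)&(W[...,0]<.8)&(W[...,1]>-.7)&(W[...,1]<.35)
    def rep(n,m):
        q=W[m&R]
        if len(q)<5: print(f,n,len(q));return
        r=cv2.minAreaRect((q[:,:2]*1000).astype(np.float32))
        print(f,n,len(q),'mean',q.mean(0).round(3),'rect',[np.round(x,1) for x in r], 'zmax',q[:,2].max().round(3))
    rep('gripTop',(H<18)&(S>180)&(z>.053)&(z<.066)&(W[...,1]<-.2))
    rep('grip',(H<18)&(S>180)&(z>.012)&(z<.066)&(W[...,1]<-.2))
    rep('cells',(V<70)&(z>.025)&(z<.036)&(W[...,1]<-.1)&(W[...,0]<.6))
    rep('tongue',(V<70)&(z>.004)&(z<.018)&(W[...,1]<-.1)&(W[...,0]<.6))
    rep('hood',(H>95)&(H<125)&(S>130)&(z>.037)&(z<.049))
    rep('yellow',(H>20)&(H<35)&(S>120)&(z>.03)&(z<.06)&(W[...,1]<.1))
    rep('tintop',(z>.052)&(z<.063)&(W[...,0]>.46)&(W[...,0]<.65)&(W[...,1]>-.3)&(W[...,1]<0))
    rep('dropper',(z>.068)&(z<.11)&(W[...,0]>.46)&(W[...,0]<.65)&(W[...,1]>-.3)&(W[...,1]<0.1))
    rep('alu',(S<50)&(V>110)&(z>.03)&(z<.04)&(W[...,1]>-.25)&(W[...,1]<.2)&(W[...,0]<.5)&(W[...,0]>.25))
```

```text
a1 gripTop 32 mean [ 0.533 -0.343  0.057] rect [array([ 535.8, -345.3]), array([35.2, 18.7]), np.float64(3.9)] zmax 0.061
a1 grip 172 mean [ 0.532 -0.341  0.037] rect [array([ 535.8, -346.9]), array([38. , 25.5]), np.float64(0.2)] zmax 0.061
a1 cells 428 mean [ 0.534 -0.185  0.029] rect [array([ 541.6, -190.7]), array([134.6, 104.7]), np.float64(88.1)] zmax 0.033
a1 tongue 512 mean [ 0.53  -0.222  0.011] rect [array([ 540.8, -244.5]), array([243.9, 106.4]), np.float64(88.1)] zmax 0.018
a1 hood 1836 mean [0.498 0.187 0.043] rect [array([510.1, 164.1]), array([196.9, 138.3]), np.float64(87.2)] zmax 0.049
a1 yellow 16 mean [0.493 0.062 0.044] rect [array([493.9,  61.6]), array([ 4. , 93.2]), np.float64(88.9)] zmax 0.046
a1 tintop 0
a1 dropper 0
a1 alu 204 mean [0.441 0.069 0.034] rect [array([445.2,  92.9]), array([210.4,  25.4]), np.float64(84.5)] zmax 0.039
b1 gripTop 85 mean [ 0.539 -0.352  0.057] rect [array([ 540.7, -351.4]), array([26.5, 36.1]), np.float64(87.0)] zmax 0.061
b1 grip 97 mean [ 0.539 -0.353  0.054] rect [array([ 543.1, -327.6]), array([81.8, 36.7]), np.float64(84.4)] zmax 0.061
b1 cells 485 mean [ 0.543 -0.201  0.028] rect [array([ 433.3, -346.4]), array([538.6, 153.7]), np.float64(53.8)] zmax 0.032
b1 tongue 1464 mean [ 0.473 -0.281  0.01 ] rect [array([ 399.9, -323.8]), array([522.1, 253.8]), np.float64(27.6)] zmax 0.018
b1 hood 516 mean [0.52  0.128 0.041] rect [array([515.8, 155.4]), array([176.6, 134.9]), np.float64(87.8)] zmax 0.044
b1 yellow 89 mean [0.512 0.059 0.04 ] rect [array([511.4,  58.1]), array([ 10.7, 136.1]), np.float64(86.5)] zmax 0.044
b1 tintop 0
b1 dropper 0
b1 alu 77 mean [0.443 0.034 0.034] rect [array([447.2,  78.9]), array([192.8,  25.4]), np.float64(84.0)] zmax 0.04
```

```bash
python3 -m handwheel '[{"fingers":1,"x":-0.005,"y":0,"z":0.04,"spin":2},{"fingers":1,"x":-0.01,"y":0,"z":0.085,"spin":5},{"fingers":1,"x":-0.015,"y":0,"z":0.13,"spin":8},{"fingers":1,"x":-0.02,"y":0,"z":0.175,"spin":11},{"fingers":1,"x":-0.03,"y":0,"z":0.22,"spin":14},{"fingers":1,"x":-0.035,"y":0,"z":0.265,"spin":16},{"fingers":1,"x":-0.04,"y":0,"z":0.31,"spin":18},{"fingers":1,"x":-0.045,"y":0,"z":0.355,"spin":20},{"fingers":1,"x":-0.05,"y":0,"z":0.39,"spin":20},{"fingers":1,"x":-0.05,"y":0,"z":0.403,"spin":20}]'
python3 - <<'E'
from h import *
o=get_obs(); print({k:np.round(o[k],4) for k in('time_s','qpos','ee_pos','eef_rot','force')})
snap('wrist','w1'); a=cv2.imread('pics/w1.png');cv2.imwrite('pics/w1b.png',cv2.resize(a,(800,600)))
D=load('w1');print(np.linalg.inv(D['view']).round(3))
D=load('b1');W=cloud(D)
for n,(u,v) in dict(tin=(470,318),tinfront=(472,342),drop=(457,300),yl=(318,292),yr=(395,292)).items():
    q=W[int(v/1.5625)-1:int(v/1.5625)+2,int(u/1.5625)-1:int(u/1.5625)+2].reshape(-1,3);print(n,np.nanmedian(q,0).round(3))
E
```

```text
time_s: 1.1
ee_pos: [0.5406, -0.348, 0.2236]
eef_rot: [-1.571, 0.001, -1.601]
force: [-1.5, -0.5, 0.2]
grip_width: 0.094
{'time_s': np.float64(1.1), 'qpos': array([-6.2910e-01,  5.1220e-01,  1.2278e+00,  4.0000e-04,  1.4027e+00,
        9.7200e-01]), 'ee_pos': array([ 0.5406, -0.348 ,  0.2236]), 'eef_rot': array([-1.5715e+00,  9.0000e-04, -1.6012e+00]), 'force': array([-1.5249, -0.4917,  0.1761])}
[[-0.031 -0.969 -0.246  0.612]
 [-1.     0.03   0.008 -0.349]
 [-0.     0.246 -0.969  0.384]
 [ 0.     0.     0.     1.   ]]
tin [ 0.71  -0.072  0.054]
tinfront [ 0.708 -0.118  0.033]
drop [ 0.696 -0.014  0.055]
yl [0.443 0.061 0.041]
yr [0.595 0.128 0.002]
```

View pics/w1b.png

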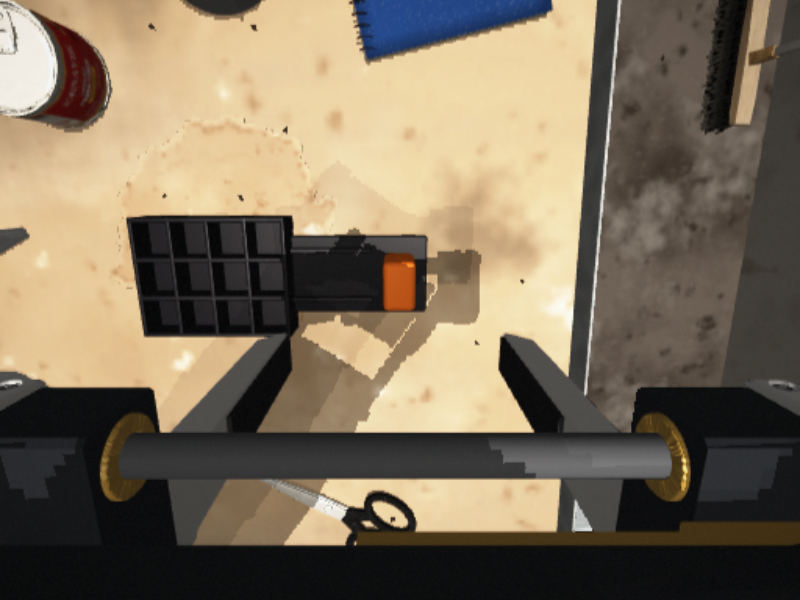

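The wrist view shows the tray at left: cells (130-293, 215-335) and grip top (383-416, 253-312). The tin is well off to the side. Next is one look at the mouth with the same camera.

```bash
python3 -m handwheel '[{"fingers":1,"x":-0.03,"y":0,"z":0,"spin":0},{"fingers":1,"x":-0.07,"y":0,"z":0,"spin":0},{"fingers":1,"x":-0.11,"y":0,"z":0,"spin":0},{"fingers":1,"x":-0.15,"y":0,"z":0,"spin":0},{"fingers":1,"x":-0.19,"y":0,"z":0,"spin":0},{"fingers":1,"x":-0.23,"y":0,"z":0,"spin":0},{"fingers":1,"x":-0.27,"y":0,"z":0,"spin":0},{"fingers":1,"x":-0.30,"y":0,"z":0,"spin":0},{"fingers":1,"x":-0.30,"y":0,"z":0,"spin":0},{"fingers":1,"x":-0.30,"y":0,"z":0,"spin":0}]'
python3 - <<'E'
from h import *
snap('wrist','w2'); a=cv2.imread('pics/w2.png');cv2.imwrite('pics/w2b.png',cv2.resize(a,(800,600)))
E
```

```text
time_s: 2.15
ee_pos: [0.5479, -0.0511, 0.2245]
eef_rot: [-1.571, -0.0, -1.604]
force: [0.1, -0.6, -0.0]
grip_width: 0.0939
```

View pics/w2b.png

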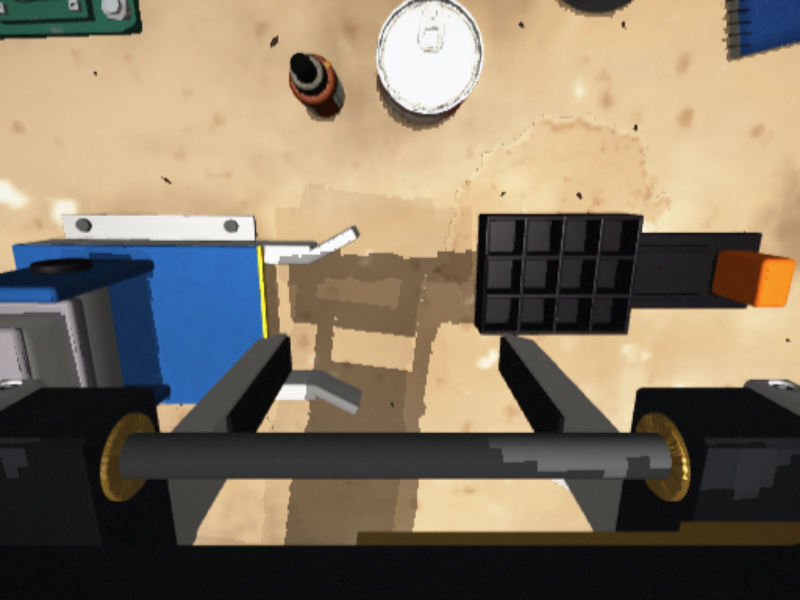

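This view has both: the mouth's yellow edge at (260-267, 247-337), the rails at (265-318, 242-265) and (285-320, 372-400), and the tray cells (478-642, 214-333). I'll take enlarged crops to read the edges.

Run:
```python
from h import *
a=cv2.imread('pics/w2.png')
cv2.imwrite('pics/w2c.png',cv2.resize(a[130:270,150:240],None,fx=4.2,fy=4.2,interpolation=cv2.INTER_CUBIC))
cv2.imwrite('pics/w2d.png',cv2.resize(a[130:220,300:512],None,fx=3.75,fy=3.75,interpolation=cv2.INTER_CUBIC))
```

```text
(no output)
```

View pics/w2c.png

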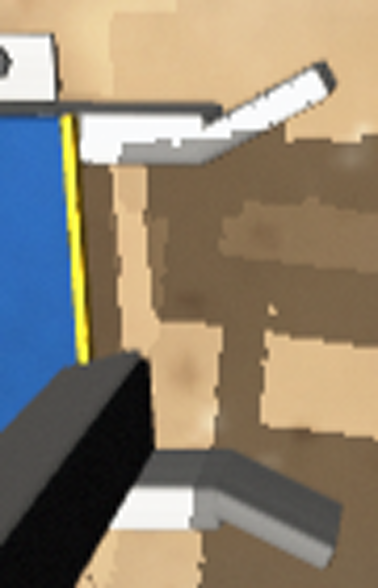

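View pics/w2d.png

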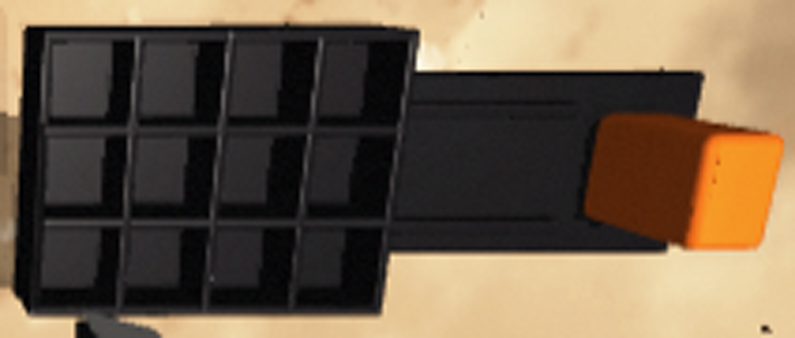

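```bash
cat >> h.py <<'E'
def ray(D,u,v,z):
    T=np.linalg.inv(D['view']); d=T[:3,:3]@np.array([(u-D['cx'])/D['fx'],(v-D['cy'])/D['fy'],1]); return T[:3,3]+d*(z-T[2,3])/d[2]
E
python3 - <<'E'
from h import *
D=load('w2')
C=lambda x,y,z:ray(D,150+(x+.5)/4.2-.5,130+(y+.5)/4.2-.5,z)*1000
T=lambda x,y,z:ray(D,300+(x+.5)/3.75-.5,130+(y+.5)/3.75-.5,z)*1000
for n,p in dict(railR_far=C(82,162,.035),railR_near=C(205,162,.035),railL_far=C(122,486,.035),railL_near=C(200,486,.035),yR=C(76,115,.043),yL=C(89,362,.043),
 noseR=T(45,33,.03),noseL=T(34,312,.03),backR=T(418,32,.03),backL=T(380,314,.03),g1=T(710,135,.059),g2=T(782,138,.059),g3=T(760,247,.059),g4=T(688,247,.059)).items(): print(n,p.round(1))
# tray/hood side edges by depth
W=cloud(D);h=cv2.cvtColor(D['p'],cv2.COLOR_RGB2HSV);H,S,V=[h[...,i].astype(int) for i in range(3)];z=W[...,2];u=np.mgrid[:384,:512][1]
def rep(n,m):
    q=W[m];r=cv2.minAreaRect((q[:,:2]*1000).astype(np.float32));print(n,len(q),[np.round(x,1) for x in r])
rep('cells',(V<110)&(z>.026)&(z<.035)&(u>290)&(np.arange(384)[:,None]<215))
rep('grip',(H<18)&(S>180)&(z>.055)&(z<.064)&(u>420))
w=(V>110)&(S<60)&(z>.031)&(z<.039)&(W[...,1]>-.05)&(W[...,1]<.06)
for s,lo,hi in(('R',.53,.62),('L',.38,.47)):
    q=W[w&(W[...,0]>lo)&(W[...,0]<hi)]*1000; 
    for y in range(-40,60,10):
        k=q[(q[:,1]>=y)&(q[:,1]<y+10)]
        if len(k)>4: print(s,y,k[:,0].min().round(1),k[:,0].max().round(1),len(k))
D=load('w1');W=cloud(D);h=cv2.cvtColor(D['p'],cv2.COLOR_RGB2HSV);H,S,V=[h[...,i].astype(int) for i in range(3)];z=W[...,2]
rep('cells1',(V<110)&(z>.026)&(z<.035)&(np.arange(384)[:,None]<216)&(u<200));rep('grip1',(H<18)&(S>180)&(z>.055)&(z<.064))
E
```

```text
railR_far [564.4  58.3  35. ]
railR_near [563.1  20.2  35. ]
railL_far [455.   56.9  35. ]
railL_near [454.1  30.9  35. ]
yR [579.9  56.1  43. ]
yL [501.7  60.6  43. ]
noseR [ 596.  -127.5   30. ]
noseL [ 495.1 -125.5   30. ]
backR [ 592.  -255.5   30. ]
backL [ 490.  -252.7   30. ]
g1 [ 558.1 -336.8   59. ]
g2 [ 556.4 -360.2   59. ]
g3 [ 519.8 -360.1   59. ]
g4 [ 520.6 -336.2   59. ]
cells 2697 [array([ 547.4, -195.5]), array([283.2, 158.5]), np.float64(64.1)]
grip 669 [array([ 538.9, -348.6]), array([26.8, 38.6]), np.float64(86.6)]
R -20 578.0 589.4 51
R -10 573.0 588.1 63
R 0 568.3 582.3 68
R 10 563.3 577.5 65
R 20 563.3 577.8 92
R 30 563.8 578.3 94
R 40 564.2 578.7 91
R 50 564.4 579.0 77
L -10 422.3 435.3 44
L 0 426.6 441.6 51
L 10 433.9 447.4 47
L 20 438.8 453.1 58
L 30 439.1 453.8 72
L 40 439.1 453.9 77
L 50 439.7 454.2 57
cells1 2916 [array([ 624.1, -138.1]), array([239.1, 261.1]), np.float64(88.3)]
grip1 643 [array([ 538.8, -349.6]), array([25. , 39.1]), np.float64(88.0)]
```

Rails read 109.4 mm apart (109 expected), and the tray is about 101–104 mm wide. The seeder axis is at about 87.9° and passes x = 0.5097 at the mouth (y = 0.057). The tray is at about 88.1°, offset about +43 mm in x. Going back to the grip.

```bash
python3 -m handwheel '[{"fingers":1,"x":0.03,"y":0,"z":0,"spin":0},{"fingers":1,"x":0.07,"y":0,"z":0,"spin":0},{"fingers":1,"x":0.11,"y":0,"z":0,"spin":0},{"fingers":1,"x":0.15,"y":0,"z":0,"spin":0},{"fingers":1,"x":0.19,"y":0,"z":0,"spin":0},{"fingers":1,"x":0.23,"y":0.01,"z":0,"spin":0},{"fingers":1,"x":0.27,"y":0.02,"z":0,"spin":0},{"fingers":1,"x":0.295,"y":0.03,"z":0.001,"spin":0},{"fingers":1,"x":0.298,"y":0.04,"z":0.001,"spin":0},{"fingers":1,"x":0.298,"y":0.05,"z":0.001,"spin":0}]'
python3 -m handwheel '[{"fingers":1,"x":0,"y":0.02,"z":0,"spin":0},{"fingers":1,"x":0,"y":0.04,"z":0,"spin":0},{"fingers":1,"x":0,"y":0.06,"z":0,"spin":0},{"fingers":1,"x":0,"y":0.08,"z":0,"spin":0},{"fingers":1,"x":0,"y":0.10,"z":0,"spin":0},{"fingers":1,"x":0,"y":0.115,"z":0,"spin":0},{"fingers":1,"x":0,"y":0.125,"z":0,"spin":0},{"fingers":1,"x":0,"y":0.1295,"z":0,"spin":0},{"fingers":1,"x":0,"y":0.1295,"z":0,"spin":0},{"fingers":1,"x":0,"y":0.1295,"z":0,"spin":0}]'
```

```text
time_s: 3.2
ee_pos: [0.5384, -0.3493, 0.1734]
eef_rot: [-1.571, 0.0, -1.606]
force: [-0.1, -0.1, 0.4]
grip_width: 0.0942
time_s: 4.2
ee_pos: [0.5397, -0.3483, 0.0457]
eef_rot: [-1.57, -0.001, -1.604]
force: [-0.1, -0.4, 0.1]
grip_width: 0.094
```

```bash
python3 -m handwheel '[{"fingers":-1,"x":0,"y":0,"z":0,"spin":0},{"fingers":-1,"x":0,"y":0,"z":0,"spin":0},{"fingers":-1,"x":0,"y":0,"z":0,"spin":0},{"fingers":-1,"x":0,"y":0,"z":0,"spin":0},{"fingers":-1,"x":0,"y":0,"z":0,"spin":0},{"fingers":-1,"x":0,"y":0,"z":0,"spin":0},{"fingers":-1,"x":0,"y":0,"z":0,"spin":0},{"fingers":-1,"x":0,"y":0,"z":0,"spin":0},{"fingers":-1,"x":0,"y":0,"z":0,"spin":0},{"fingers":-1,"x":0,"y":0,"z":0,"spin":0}]' 20
```

```text
time_s: 5.2
ee_pos: [0.5394, -0.3483, 0.0449]
eef_rot: [-1.571, -0.0, -1.604]
force: [0.2, -1.5, -0.9]
grip_width: 0.026
```

Gripped at 26 mm. Now slide it sideways onto the axis, then look.

```bash
python3 -m handwheel '[{"fingers":-1,"x":0,"y":0,"z":-0.004,"spin":0},{"fingers":-1,"x":-0.005,"y":0,"z":-0.011,"spin":0},{"fingers":-1,"x":-0.01,"y":0,"z":-0.019,"spin":0},{"fingers":-1,"x":-0.018,"y":0,"z":-0.027,"spin":0},{"fingers":-1,"x":-0.026,"y":0,"z":-0.034,"spin":0},{"fingers":-1,"x":-0.034,"y":0,"z":-0.040,"spin":0},{"fingers":-1,"x":-0.042,"y":0,"z":-0.043,"spin":0},{"fingers":-1,"x":-0.048,"y":0,"z":-0.044,"spin":0},{"fingers":-1,"x":-0.05,"y":0,"z":-0.044,"spin":0},{"fingers":-1,"x":-0.05,"y":0,"z":-0.044,"spin":0}]'
python3 - <<'E'
from h import *
o=get_obs(); print({k:np.round(o[k],4) for k in('ee_pos','eef_rot','force','moment')})
snap('wrist','w3'); a=cv2.imread('pics/w3.png');cv2.imwrite('pics/w3b.png',cv2.resize(a[60:360,:],(800,469)))
E
```

```text
time_s: 6.2
ee_pos: [0.4972, -0.2962, 0.0449]
eef_rot: [-1.571, 0.0, -1.603]
force: [-0.4, 2.2, -0.5]
grip_width: 0.0259
{'ee_pos': array([ 0.4972, -0.2962,  0.0449]), 'eef_rot': array([-1.5711e+00,  5.0000e-04, -1.6035e+00]), 'force': array([-0.4401,  2.2279, -0.4793]), 'moment': array([0.2471, 0.0079, 0.0685])}
```

View pics/w3b.png

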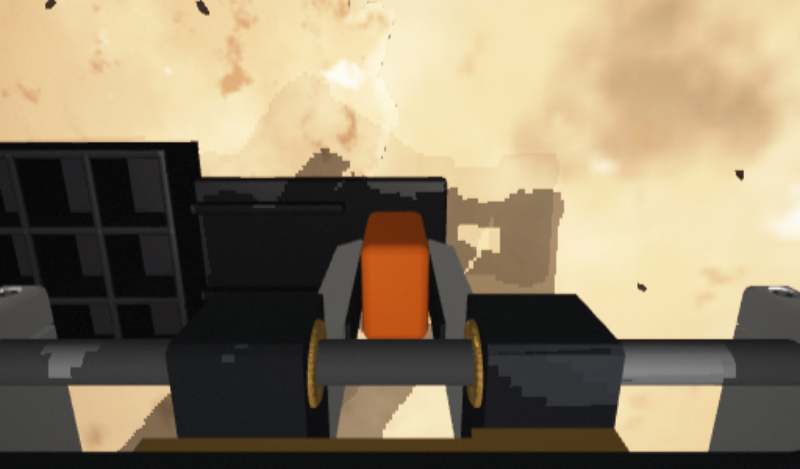

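The tray follows the gripper. The tongue's right edge is at (198-443, 180) in this crop. I'll check tray yaw and offset from it, and compare tray and rails in the side view.

Run:
```python
from h import *
D=load('w3')
p=[ray(D,x/1.5625,60+y/1.563,.008)*1000 for x,y in((203,180),(443,180))];print(np.round(p,1))
snap('side','b2'); a=cv2.imread('pics/b2.png'); cv2.imwrite('pics/b2c.png',cv2.resize(a[150:300,170:300],None,fx=4,fy=4,interpolation=cv2.INTER_CUBIC))
```

```text
[[ 533.5 -205.2    8. ]
 [ 529.7 -318.8    8. ]]
```

View pics/b2c.png

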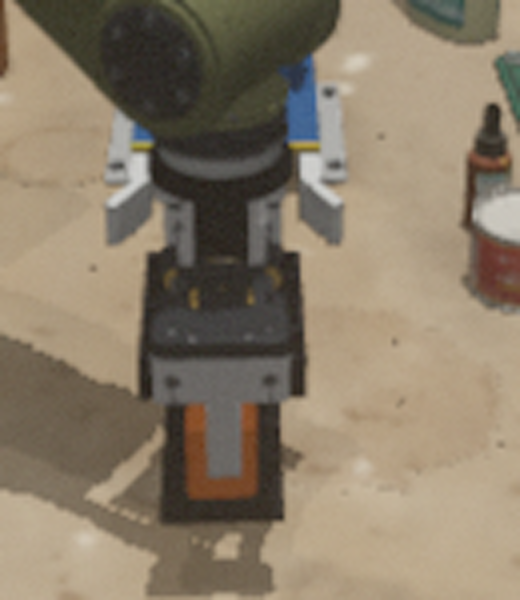

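Tray yaw reads 88.1° and the tray axis is within about 1.5 mm of the seeder axis. I'll push forward gently and watch the force.

```bash
python3 -m handwheel '[{"fingers":-1,"x":-0.005,"y":0,"z":0,"spin":0},{"fingers":-1,"x":-0.014,"y":0,"z":0,"spin":0},{"fingers":-1,"x":-0.024,"y":0,"z":0,"spin":0},{"fingers":-1,"x":-0.034,"y":0,"z":0,"spin":0},{"fingers":-1,"x":-0.044,"y":0,"z":0,"spin":0},{"fingers":-1,"x":-0.054,"y":0,"z":0,"spin":0},{"fingers":-1,"x":-0.064,"y":0,"z":0,"spin":0},{"fingers":-1,"x":-0.072,"y":0,"z":0,"spin":0},{"fingers":-1,"x":-0.078,"y":0,"z":0,"spin":0},{"fingers":-1,"x":-0.08,"y":0,"z":0,"spin":0}]'
python3 - <<'E'
from h import *
snap('scene','a3'); a=cv2.imread('pics/a3.png'); cv2.imwrite('pics/a3c.png',cv2.resize(a[150:300,150:340],None,fx=4,fy=4,interpolation=cv2.INTER_CUBIC))
E
```

```text
time_s: 7.3
ee_pos: [0.4998, -0.2161, 0.045]
eef_rot: [-1.571, 0.0, -1.604]
force: [-0.2, -0.8, -1.6]
grip_width: 0.0257
```

View pics/a3c.png

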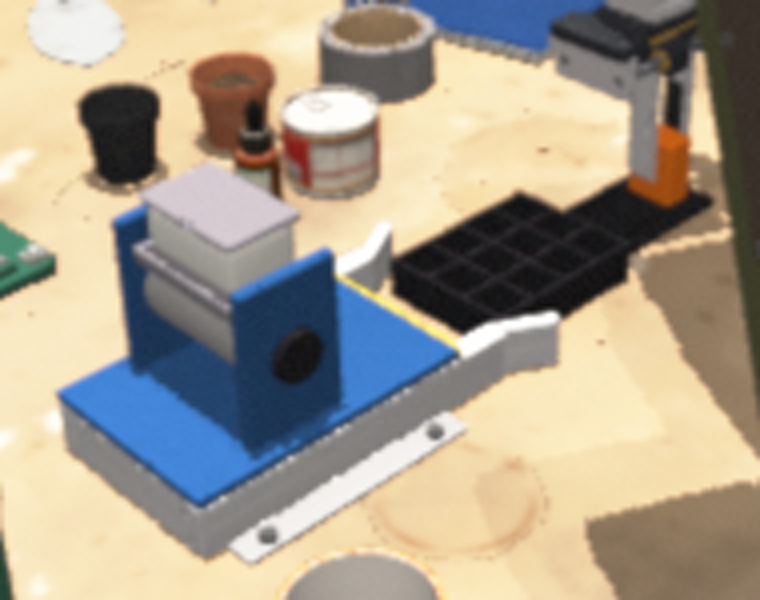

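The nose sits centred in the flare, with the left guide at (355,265) and the right at (520,330). Entering the rails slowly.

```bash
python3 -m handwheel '[{"fingers":-1,"x":-0.003,"y":0,"z":0,"spin":0},{"fingers":-1,"x":-0.006,"y":0,"z":0,"spin":0},{"fingers":-1,"x":-0.009,"y":0,"z":0,"spin":0},{"fingers":-1,"x":-0.012,"y":0,"z":0,"spin":0},{"fingers":-1,"x":-0.015,"y":0,"z":0,"spin":0},{"fingers":-1,"x":-0.018,"y":0,"z":0,"spin":0},{"fingers":-1,"x":-0.021,"y":0,"z":0,"spin":0},{"fingers":-1,"x":-0.024,"y":0,"z":0,"spin":0},{"fingers":-1,"x":-0.027,"y":0,"z":0,"spin":0},{"fingers":-1,"x":-0.03,"y":0,"z":0,"spin":0}]'
python3 -c "
from h import *
o=get_obs();print(o['force'].round(2),o['moment'].round(2))"
python3 -m handwheel '[{"fingers":-1,"x":-0.003,"y":0,"z":0,"spin":0},{"fingers":-1,"x":-0.006,"y":0,"z":0,"spin":0},{"fingers":-1,"x":-0.009,"y":0,"z":0,"spin":0},{"fingers":-1,"x":-0.012,"y":0,"z":0,"spin":0},{"fingers":-1,"x":-0.015,"y":0,"z":0,"spin":0},{"fingers":-1,"x":-0.018,"y":0,"z":0,"spin":0},{"fingers":-1,"x":-0.021,"y":0,"z":0,"spin":0},{"fingers":-1,"x":-0.024,"y":0,"z":0,"spin":0},{"fingers":-1,"x":-0.027,"y":0,"z":0,"spin":0},{"fingers":-1,"x":-0.03,"y":0,"z":0,"spin":0}]'
python3 -c "
from h import *
o=get_obs();print(o['force'].round(2),o['moment'].round(2))"
```

```text
time_s: 8.35
ee_pos: [0.5007, -0.1865, 0.0449]
eef_rot: [-1.571, 0.0, -1.604]
force: [0.0, -1.2, -1.0]
grip_width: 0.026
[ 0.03 -1.24 -0.96] [-0.36  0.04 -0.02]
time_s: 9.35
ee_pos: [0.5018, -0.1565, 0.045]
eef_rot: [-1.571, 0.0, -1.604]
force: [0.4, -1.1, -1.4]
grip_width: 0.026
[ 0.4  -1.06 -1.36] [-0.3  -0.09  0.02]
```

No lateral force, so the nose is entering the tunnel freely.

```bash
python3 -m handwheel '[{"fingers":-1,"x":-0.003,"y":0,"z":0,"spin":0},{"fingers":-1,"x":-0.007,"y":0,"z":0,"spin":0},{"fingers":-1,"x":-0.012,"y":0,"z":0,"spin":0},{"fingers":-1,"x":-0.017,"y":0,"z":0,"spin":0},{"fingers":-1,"x":-0.022,"y":0,"z":0,"spin":0},{"fingers":-1,"x":-0.027,"y":0,"z":0,"spin":0},{"fingers":-1,"x":-0.032,"y":0,"z":0,"spin":0},{"fingers":-1,"x":-0.037,"y":0,"z":0,"spin":0},{"fingers":-1,"x":-0.041,"y":0,"z":0,"spin":0},{"fingers":-1,"x":-0.044,"y":0,"z":0,"spin":0}]'
python3 -m handwheel '[{"fingers":-1,"x":-0.0015,"y":0,"z":0,"spin":0},{"fingers":-1,"x":-0.003,"y":0,"z":0,"spin":0},{"fingers":-1,"x":-0.0045,"y":0,"z":0,"spin":0},{"fingers":-1,"x":-0.006,"y":0,"z":0,"spin":0},{"fingers":-1,"x":-0.0075,"y":0,"z":0,"spin":0},{"fingers":-1,"x":-0.009,"y":0,"z":0,"spin":0},{"fingers":-1,"x":-0.0105,"y":0,"z":0,"spin":0},{"fingers":-1,"x":-0.012,"y":0,"z":0,"spin":0},{"fingers":-1,"x":-0.0135,"y":0,"z":0,"spin":0},{"fingers":-1,"x":-0.015,"y":0,"z":0,"spin":0}]'
```

```text
time_s: 10.35
ee_pos: [0.5032, -0.1124, 0.0449]
eef_rot: [-1.571, 0.0, -1.604]
force: [0.2, -1.5, -2.1]
grip_width: 0.0259
time_s: 11.35
ee_pos: [0.5037, -0.0977, 0.045]
eef_rot: [-1.571, -0.0, -1.604]
force: [0.1, -2.0, -1.5]
grip_width: 0.0261
```

```bash
cat > chk.py <<'E'
import sys
from h import *
f=get_obs()['force']; print('F',f.round(1)); sys.exit(int(f[1]<-4))
E
python3 -m handwheel '[{"fingers":-1,"x":-0.001,"y":0,"z":0,"spin":0},{"fingers":-1,"x":-0.002,"y":0,"z":0,"spin":0},{"fingers":-1,"x":-0.003,"y":0,"z":0,"spin":0},{"fingers":-1,"x":-0.004,"y":0,"z":0,"spin":0},{"fingers":-1,"x":-0.005,"y":0,"z":0,"spin":0},{"fingers":-1,"x":-0.006,"y":0,"z":0,"spin":0},{"fingers":-1,"x":-0.007,"y":0,"z":0,"spin":0},{"fingers":-1,"x":-0.008,"y":0,"z":0,"spin":0},{"fingers":-1,"x":-0.009,"y":0,"z":0,"spin":0},{"fingers":-1,"x":-0.01,"y":0,"z":0,"spin":0}]' && python3 chk.py && python3 -m handwheel '[{"fingers":-1,"x":-0.0004,"y":0,"z":0,"spin":0},{"fingers":-1,"x":-0.0008,"y":0,"z":0,"spin":0},{"fingers":-1,"x":-0.0012,"y":0,"z":0,"spin":0},{"fingers":-1,"x":-0.0016,"y":0,"z":0,"spin":0},{"fingers":-1,"x":-0.002,"y":0,"z":0,"spin":0},{"fingers":-1,"x":-0.0024,"y":0,"z":0,"spin":0},{"fingers":-1,"x":-0.0028,"y":0,"z":0,"spin":0},{"fingers":-1,"x":-0.0032,"y":0,"z":0,"spin":0},{"fingers":-1,"x":-0.0036,"y":0,"z":0,"spin":0},{"fingers":-1,"x":-0.004,"y":0,"z":0,"spin":0}]' && python3 chk.py && python3 -m handwheel '[{"fingers":-1,"x":-0.0004,"y":0,"z":0,"spin":0},{"fingers":-1,"x":-0.0008,"y":0,"z":0,"spin":0},{"fingers":-1,"x":-0.0012,"y":0,"z":0,"spin":0},{"fingers":-1,"x":-0.0016,"y":0,"z":0,"spin":0},{"fingers":-1,"x":-0.002,"y":0,"z":0,"spin":0},{"fingers":-1,"x":-0.0024,"y":0,"z":0,"spin":0},{"fingers":-1,"x":-0.0028,"y":0,"z":0,"spin":0},{"fingers":-1,"x":-0.0032,"y":0,"z":0,"spin":0},{"fingers":-1,"x":-0.0036,"y":0,"z":0,"spin":0},{"fingers":-1,"x":-0.004,"y":0,"z":0,"spin":0}]' && python3 chk.py
```

```text
time_s: 12.35
ee_pos: [0.5041, -0.0877, 0.045]
eef_rot: [-1.571, 0.0, -1.604]
force: [-0.1, -1.4, -1.2]
grip_width: 0.0258
F [-0.1 -1.4 -1.2]
time_s: 13.35
ee_pos: [0.5042, -0.0838, 0.045]
eef_rot: [-1.571, -0.0, -1.604]
force: [0.1, -0.6, -2.3]
grip_width: 0.0259
F [ 0.1 -0.6 -2.3]
time_s: 14.35
ee_pos: [0.5043, -0.0798, 0.0449]
eef_rot: [-1.571, 0.0, -1.604]
force: [-0.1, -1.4, -0.7]
grip_width: 0.0259
F [-0.1 -1.4 -0.7]
```

Light drag of about 1–2 N. Continuing in checked 4 mm steps; the chain stops if the force rises.

```bash
python3 -m handwheel '[{"fingers":-1,"x":-0.0004,"y":0,"z":0,"spin":0},{"fingers":-1,"x":-0.0008,"y":0,"z":0,"spin":0},{"fingers":-1,"x":-0.0012,"y":0,"z":0,"spin":0},{"fingers":-1,"x":-0.0016,"y":0,"z":0,"spin":0},{"fingers":-1,"x":-0.002,"y":0,"z":0,"spin":0},{"fingers":-1,"x":-0.0024,"y":0,"z":0,"spin":0},{"fingers":-1,"x":-0.0028,"y":0,"z":0,"spin":0},{"fingers":-1,"x":-0.0032,"y":0,"z":0,"spin":0},{"fingers":-1,"x":-0.0036,"y":0,"z":0,"spin":0},{"fingers":-1,"x":-0.004,"y":0,"z":0,"spin":0}]' && python3 chk.py && python3 -m handwheel '[{"fingers":-1,"x":-0.0004,"y":0,"z":0,"spin":0},{"fingers":-1,"x":-0.0008,"y":0,"z":0,"spin":0},{"fingers":-1,"x":-0.0012,"y":0,"z":0,"spin":0},{"fingers":-1,"x":-0.0016,"y":0,"z":0,"spin":0},{"fingers":-1,"x":-0.002,"y":0,"z":0,"spin":0},{"fingers":-1,"x":-0.0024,"y":0,"z":0,"spin":0},{"fingers":-1,"x":-0.0028,"y":0,"z":0,"spin":0},{"fingers":-1,"x":-0.0032,"y":0,"z":0,"spin":0},{"fingers":-1,"x":-0.0036,"y":0,"z":0,"spin":0},{"fingers":-1,"x":-0.004,"y":0,"z":0,"spin":0}]' && python3 chk.py && python3 -m handwheel '[{"fingers":-1,"x":-0.0004,"y":0,"z":0,"spin":0},{"fingers":-1,"x":-0.0008,"y":0,"z":0,"spin":0},{"fingers":-1,"x":-0.0012,"y":0,"z":0,"spin":0},{"fingers":-1,"x":-0.0016,"y":0,"z":0,"spin":0},{"fingers":-1,"x":-0.002,"y":0,"z":0,"spin":0},{"fingers":-1,"x":-0.0024,"y":0,"z":0,"spin":0},{"fingers":-1,"x":-0.0028,"y":0,"z":0,"spin":0},{"fingers":-1,"x":-0.0032,"y":0,"z":0,"spin":0},{"fingers":-1,"x":-0.0036,"y":0,"z":0,"spin":0},{"fingers":-1,"x":-0.004,"y":0,"z":0,"spin":0}]' && python3 chk.py && python3 -m handwheel '[{"fingers":-1,"x":-0.0004,"y":0,"z":0,"spin":0},{"fingers":-1,"x":-0.0008,"y":0,"z":0,"spin":0},{"fingers":-1,"x":-0.0012,"y":0,"z":0,"spin":0},{"fingers":-1,"x":-0.0016,"y":0,"z":0,"spin":0},{"fingers":-1,"x":-0.002,"y":0,"z":0,"spin":0},{"fingers":-1,"x":-0.0024,"y":0,"z":0,"spin":0},{"fingers":-1,"x":-0.0028,"y":0,"z":0,"spin":0},{"fingers":-1,"x":-0.0032,"y":0,"z":0,"spin":0},{"fingers":-1,"x":-0.0036,"y":0,"z":0,"spin":0},{"fingers":-1,"x":-0.004,"y":0,"z":0,"spin":0}]' && python3 chk.py
```

```text
time_s: 15.35
ee_pos: [0.5045, -0.0758, 0.0449]
eef_rot: [-1.571, 0.0, -1.604]
force: [-0.0, -1.7, -1.5]
grip_width: 0.0259
F [-0.  -1.7 -1.5]
time_s: 16.35
ee_pos: [0.5046, -0.0718, 0.0449]
eef_rot: [-1.571, 0.0, -1.604]
force: [-0.3, -0.4, -1.3]
grip_width: 0.0257
F [-0.3 -0.4 -1.3]
time_s: 17.35
ee_pos: [0.5047, -0.0678, 0.0449]
eef_rot: [-1.571, -0.0, -1.604]
force: [-0.1, -1.6, -2.0]
grip_width: 0.0259
F [-0.1 -1.6 -2. ]
time_s: 18.35
ee_pos: [0.5049, -0.0638, 0.045]
eef_rot: [-1.571, 0.0, -1.604]
force: [-0.0, -1.3, -2.0]
grip_width: 0.0258
F [-0.  -1.3 -2. ]
```

```bash
python3 -m handwheel '[{"fingers":-1,"x":-0.0004,"y":0,"z":0,"spin":0},{"fingers":-1,"x":-0.0008,"y":0,"z":0,"spin":0},{"fingers":-1,"x":-0.0012,"y":0,"z":0,"spin":0},{"fingers":-1,"x":-0.0016,"y":0,"z":0,"spin":0},{"fingers":-1,"x":-0.002,"y":0,"z":0,"spin":0},{"fingers":-1,"x":-0.0024,"y":0,"z":0,"spin":0},{"fingers":-1,"x":-0.0028,"y":0,"z":0,"spin":0},{"fingers":-1,"x":-0.0032,"y":0,"z":0,"spin":0},{"fingers":-1,"x":-0.0036,"y":0,"z":0,"spin":0},{"fingers":-1,"x":-0.004,"y":0,"z":0,"spin":0}]' && python3 chk.py && python3 -m handwheel '[{"fingers":-1,"x":-0.0004,"y":0,"z":0,"spin":0},{"fingers":-1,"x":-0.0008,"y":0,"z":0,"spin":0},{"fingers":-1,"x":-0.0012,"y":0,"z":0,"spin":0},{"fingers":-1,"x":-0.0016,"y":0,"z":0,"spin":0},{"fingers":-1,"x":-0.002,"y":0,"z":0,"spin":0},{"fingers":-1,"x":-0.0024,"y":0,"z":0,"spin":0},{"fingers":-1,"x":-0.0028,"y":0,"z":0,"spin":0},{"fingers":-1,"x":-0.0032,"y":0,"z":0,"spin":0},{"fingers":-1,"x":-0.0036,"y":0,"z":0,"spin":0},{"fingers":-1,"x":-0.004,"y":0,"z":0,"spin":0}]' && python3 chk.py && python3 -m handwheel '[{"fingers":-1,"x":-0.0004,"y":0,"z":0,"spin":0},{"fingers":-1,"x":-0.0008,"y":0,"z":0,"spin":0},{"fingers":-1,"x":-0.0012,"y":0,"z":0,"spin":0},{"fingers":-1,"x":-0.0016,"y":0,"z":0,"spin":0},{"fingers":-1,"x":-0.002,"y":0,"z":0,"spin":0},{"fingers":-1,"x":-0.0024,"y":0,"z":0,"spin":0},{"fingers":-1,"x":-0.0028,"y":0,"z":0,"spin":0},{"fingers":-1,"x":-0.0032,"y":0,"z":0,"spin":0},{"fingers":-1,"x":-0.0036,"y":0,"z":0,"spin":0},{"fingers":-1,"x":-0.004,"y":0,"z":0,"spin":0}]' && python3 chk.py && python3 -m handwheel '[{"fingers":-1,"x":-0.0004,"y":0,"z":0,"spin":0},{"fingers":-1,"x":-0.0008,"y":0,"z":0,"spin":0},{"fingers":-1,"x":-0.0012,"y":0,"z":0,"spin":0},{"fingers":-1,"x":-0.0016,"y":0,"z":0,"spin":0},{"fingers":-1,"x":-0.002,"y":0,"z":0,"spin":0},{"fingers":-1,"x":-0.0024,"y":0,"z":0,"spin":0},{"fingers":-1,"x":-0.0028,"y":0,"z":0,"spin":0},{"fingers":-1,"x":-0.0032,"y":0,"z":0,"spin":0},{"fingers":-1,"x":-0.0036,"y":0,"z":0,"spin":0},{"fingers":-1,"x":-0.004,"y":0,"z":0,"spin":0}]' && python3 chk.py
```

```text
time_s: 19.35
ee_pos: [0.505, -0.0598, 0.045]
eef_rot: [-1.571, 0.0, -1.604]
force: [-0.2, -1.4, -2.1]
grip_width: 0.0259
F [-0.2 -1.4 -2.1]
time_s: 20.35
ee_pos: [0.5051, -0.0558, 0.045]
eef_rot: [-1.571, 0.0, -1.604]
force: [0.4, -1.7, -2.1]
grip_width: 0.0258
F [ 0.4 -1.7 -2.1]
time_s: 21.35
ee_pos: [0.5053, -0.0518, 0.045]
eef_rot: [-1.571, -0.0, -1.604]
force: [0.6, -0.6, -1.7]
grip_width: 0.0256
F [ 0.6 -0.6 -1.7]
time_s: 22.35
ee_pos: [0.5054, -0.0478, 0.0449]
eef_rot: [-1.571, 0.0, -1.604]
force: [0.7, -1.2, -1.9]
grip_width: 0.0257
F [ 0.7 -1.2 -1.9]
```

```bash
python3 -m handwheel '[{"fingers":-1,"x":-0.0004,"y":0,"z":0,"spin":0},{"fingers":-1,"x":-0.0008,"y":0,"z":0,"spin":0},{"fingers":-1,"x":-0.0012,"y":0,"z":0,"spin":0},{"fingers":-1,"x":-0.0016,"y":0,"z":0,"spin":0},{"fingers":-1,"x":-0.002,"y":0,"z":0,"spin":0},{"fingers":-1,"x":-0.0024,"y":0,"z":0,"spin":0},{"fingers":-1,"x":-0.0028,"y":0,"z":0,"spin":0},{"fingers":-1,"x":-0.0032,"y":0,"z":0,"spin":0},{"fingers":-1,"x":-0.0036,"y":0,"z":0,"spin":0},{"fingers":-1,"x":-0.004,"y":0,"z":0,"spin":0}]' && python3 chk.py && python3 -m handwheel '[{"fingers":-1,"x":-0.0004,"y":0,"z":0,"spin":0},{"fingers":-1,"x":-0.0008,"y":0,"z":0,"spin":0},{"fingers":-1,"x":-0.0012,"y":0,"z":0,"spin":0},{"fingers":-1,"x":-0.0016,"y":0,"z":0,"spin":0},{"fingers":-1,"x":-0.002,"y":0,"z":0,"spin":0},{"fingers":-1,"x":-0.0024,"y":0,"z":0,"spin":0},{"fingers":-1,"x":-0.0028,"y":0,"z":0,"spin":0},{"fingers":-1,"x":-0.0032,"y":0,"z":0,"spin":0},{"fingers":-1,"x":-0.0036,"y":0,"z":0,"spin":0},{"fingers":-1,"x":-0.004,"y":0,"z":0,"spin":0}]' && python3 chk.py && python3 -m handwheel '[{"fingers":-1,"x":-0.0004,"y":0,"z":0,"spin":0},{"fingers":-1,"x":-0.0008,"y":0,"z":0,"spin":0},{"fingers":-1,"x":-0.0012,"y":0,"z":0,"spin":0},{"fingers":-1,"x":-0.0016,"y":0,"z":0,"spin":0},{"fingers":-1,"x":-0.002,"y":0,"z":0,"spin":0},{"fingers":-1,"x":-0.0024,"y":0,"z":0,"spin":0},{"fingers":-1,"x":-0.0028,"y":0,"z":0,"spin":0},{"fingers":-1,"x":-0.0032,"y":0,"z":0,"spin":0},{"fingers":-1,"x":-0.0036,"y":0,"z":0,"spin":0},{"fingers":-1,"x":-0.004,"y":0,"z":0,"spin":0}]' && python3 chk.py && python3 -m handwheel '[{"fingers":-1,"x":-0.0004,"y":0,"z":0,"spin":0},{"fingers":-1,"x":-0.0008,"y":0,"z":0,"spin":0},{"fingers":-1,"x":-0.0012,"y":0,"z":0,"spin":0},{"fingers":-1,"x":-0.0016,"y":0,"z":0,"spin":0},{"fingers":-1,"x":-0.002,"y":0,"z":0,"spin":0},{"fingers":-1,"x":-0.0024,"y":0,"z":0,"spin":0},{"fingers":-1,"x":-0.0028,"y":0,"z":0,"spin":0},{"fingers":-1,"x":-0.0032,"y":0,"z":0,"spin":0},{"fingers":-1,"x":-0.0036,"y":0,"z":0,"spin":0},{"fingers":-1,"x":-0.004,"y":0,"z":0,"spin":0}]' && python3 chk.py
```

```text
time_s: 23.35
ee_pos: [0.5055, -0.0438, 0.0449]
eef_rot: [-1.571, 0.0, -1.604]
force: [-0.0, -0.7, -1.8]
grip_width: 0.0258
F [-0.  -0.7 -1.8]
time_s: 24.35
ee_pos: [0.5056, -0.0398, 0.045]
eef_rot: [-1.571, -0.0, -1.604]
force: [-0.5, -1.8, -1.1]
grip_width: 0.026
F [-0.5 -1.8 -1.1]
time_s: 25.35
ee_pos: [0.5059, -0.0366, 0.0451]
eef_rot: [-1.571, -0.001, -1.604]
force: [-1.1, -10.7, 0.5]
grip_width: 0.026
F [ -1.1 -10.7   0.5]
```

Firm stop: the force stepped from about 1.5 to 10.7 N, which gives about 1 mm of buffer. Hold briefly, release, then lift.

```bash
python3 -m handwheel '[{"fingers":-1,"x":0,"y":0,"z":0,"spin":0},{"fingers":-1,"x":0,"y":0,"z":0,"spin":0},{"fingers":-1,"x":0,"y":0,"z":0,"spin":0},{"fingers":-1,"x":0,"y":0,"z":0,"spin":0},{"fingers":0.3,"x":0,"y":0,"z":0,"spin":0},{"fingers":0.3,"x":0,"y":0,"z":0,"spin":0},{"fingers":0.3,"x":0,"y":0,"z":0,"spin":0},{"fingers":0.3,"x":0,"y":0,"z":0,"spin":0},{"fingers":0.3,"x":0,"y":0,"z":0,"spin":0},{"fingers":0.3,"x":0,"y":0,"z":0,"spin":0}]'; python3 chk.py;  python3 -m handwheel '[{"fingers":0.3,"x":0,"y":-0.005,"z":0,"spin":0},{"fingers":0.3,"x":0,"y":-0.015,"z":0,"spin":0},{"fingers":0.3,"x":0,"y":-0.03,"z":0,"spin":0},{"fingers":0.3,"x":0,"y":-0.05,"z":0,"spin":0},{"fingers":0.3,"x":0,"y":-0.08,"z":0,"spin":0},{"fingers":0.3,"x":0,"y":-0.11,"z":0,"spin":0},{"fingers":0.3,"x":0,"y":-0.14,"z":0,"spin":0},{"fingers":0.3,"x":0,"y":-0.165,"z":0,"spin":0},{"fingers":0.3,"x":0,"y":-0.175,"z":0,"spin":0},{"fingers":0.3,"x":0,"y":-0.18,"z":0,"spin":0}]'
python3 - <<'E'
from h import *
snap('wrist','w4'); a=cv2.imread('pics/w4.png');cv2.imwrite('pics/w4b.png',cv2.resize(a,(800,600)))
D=load('w4');W=cloud(D);h=cv2.cvtColor(D['p'],cv2.COLOR_RGB2HSV);H,S=h[...,0],h[...,1];z=W[...,2]
q=W[(H<18)&(S>180)&(z>.055)&(z<.064)&(W[...,0]<.6)];print(len(q),cv2.minAreaRect((q[:,:2]*1000).astype(np.float32)))
E
```

```text
time_s: 26.35
ee_pos: [0.5058, -0.0358, 0.045]
eef_rot: [-1.571, 0.0, -1.604]
force: [-0.1, 0.2, -1.2]
grip_width: 0.0609
F [-0.1  0.2 -1.2]
time_s: 27.35
ee_pos: [0.5058, -0.0359, 0.2259]
eef_rot: [-1.569, -0.0, -1.604]
force: [-0.3, 0.4, -0.4]
grip_width: 0.0613
619 ((505.23724365234375, -35.11326599121094), (24.82230567932129, 39.40557098388672), 88.61785888671875)
```

View pics/w4b.png

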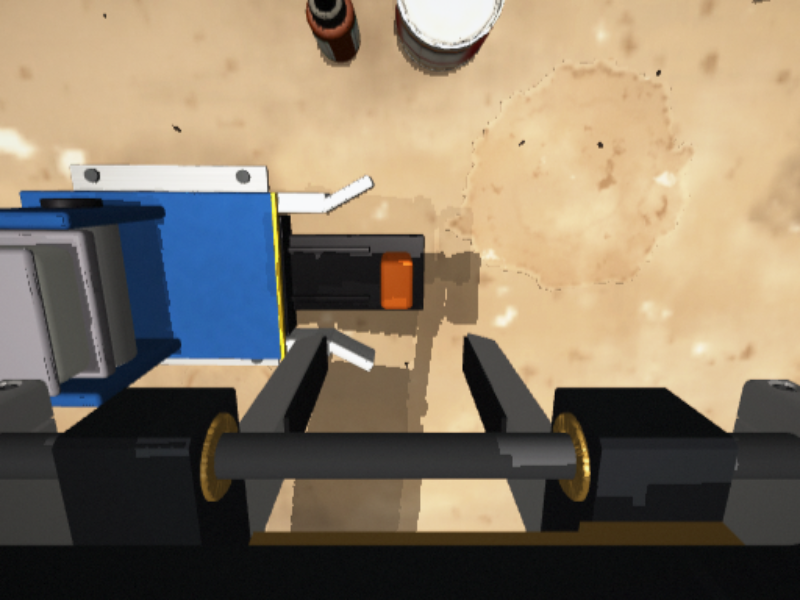

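The picture shows the tray in line in the tunnel, with the grip at (397,280). It reads y = -0.035, so it did not spring back. The gripper is clear and the tin and dropper are still standing.

```bash
python3 -c "
from h import *
print(workorder.hand_in())"
```

```text
the job is handed in; nothing more can be done
None
```

I slid the tray into the seeder, pushed it up against the stop, let go and handed the job in at about 27 s. Handing in gives no verdict, and I could not read the plunger or the buffer directly.

- **Push:** the sliding drag stayed at about 1–2 N, slightly under the 2–5 N you gave, with under 1 N sideways until the stop. At the stop the force jumped to 10.7 N. That suggests the stop was pushed back about 1 mm, so I stopped there. The nose was then about 132 mm inside the tunnel.
- **After release:** the wrist camera put the grip at y = -35.1 mm and the gripper had been at about -36 mm, so the tray did not spring back. The tray angle read 88.6° against about 87.9° for the seeder, a difference of about 0.01 rad.
- **Clearance:** the gripper is raised well clear and touches nothing. The tin and dropper are standing and I never came near them, but I judged that from the pictures and did not measure them again.

No check failed.

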